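# Send the gear into the inspection bridge and start its reading

### The arm

A 7-joint arm with a two-finger parallel gripper is mounted at the origin on the work surface. World frame = base frame: x ahead of the robot, y to its left, z up, the work surface at z = 0. Lengths are in m, angles in rad, forces in N, time in s.
With the tool pointing down it reaches from about 0.4 to 0.85 m from the base axis. Payload 10.4 kg.
Tool frame: the origin (TCP) lies at the very end of the fingers, on their centre line; the grasp point (between the pads) lies r.grip_depth behind it (r.grip_depth is the distance from the TCP to the grasp point, in m); y points along the fingers, z is the direction in which the jaws open and shut, and the axes are right-handed (so a half turn about y gives the same grasp; the last joint's range is limited). The gripper opens to 87 mm and grips with 3 to 60 N. Pads are 19 mm wide; open, the fingers measure 117 mm over their backs; the gripper's body (75 mm by 190 mm) begins 51 mm behind the grasp point.
Start: joints at [1.133, 0.332, -0.065, 1.46, 0.022, 1.35, -0.088], TCP at [0.252, -0.572, 0.2] pointing down, gripper open.
Joint ranges: [-2.6, 2.6], [-0.5, 2.12], [-1.47, 1.34], [0.16, 2.42], [-1.27, 4.41], [0.06, 2.06], [-2.6, 2.6]. Speed limits (rad/s): [2.22, 2.22, 2.79, 2.79, 3.14, 3.14, 3.14].

### API

Orientations are given as a unit quaternion [x, y, z, w].
In Python, from bench import r gives the robot as it stands.
- The arm moves only by the shell command python3 -m jog 'ROWS' [OPENING] [FORCE]. ROWS is JSON, a list of rows, each a list of 6 numbers: the shift along the tool's x, y, z in m, then the turn, a rotation vector about the tool's x, y, z in degrees. A call has 1 to 12 rows; each row shifts and turns the pose as measured when the row begins, along the tool's axes as they then stand; what a row does not reach is not made up. A row lasts 1/12 s, in which the tool goes at most 41.7 mm and 7.16 degrees, less where a joint would pass 70% of its speed; a pose out of reach is approached as far as the arm can. A call with a gripper value outside its range is refused whole. OPENING is the opening, from -1 (shut) to 1 (fully open), so that 0 is half open, set as the call begins (- or left out, the last holds). The fingers move at their own pace and stop on an object; FORCE is the grip in N (left out, the last holds). Time passes only in rows, so rows that do not move let the fingers close. It gives the time, the measured TCP pose, the force and the opening at its end, in the units of the state.
- r.read_state(): the state, without advancing time (a new reading comes with each control period).
- r.camera(name): name is "side" or "top"; returns a dict with "image" (420x560x3 uint8, red, green, blue), "range_z" (420x560 float32, m along the optical axis (not along the pixel's ray), 0 where there is no reading), "K" (3x3 intrinsics, pixels), "R" (3x3) and "t" (3): a world point X has camera coordinates R X + t. Camera axes: x right, y down, z forward; pixel columns grow to the right and rows downward; lengths in m; the calibration is good to about 2 mm. A picture is of the moment at which its call begins.
- r.close_job(): hands the job in, once; it reports no verdict.
The state is a dict: "time": time; "joint_positions": joint angles; "joint_vel": joint speeds; "joint_torque": joint torques, N m; "ee_pos": TCP position; "eef_rot": TCP orientation; "ft_force": force on the tool from outside, world axes, zero at the start; "torque": the same for the moment, N m; "width": finger opening in m.
Only numpy, scipy, OpenCV 4.12 (cv2) and the standard library are available. Lean on these libraries where they do the work, as an engineer would, in place of code of your own. Each camera call takes 0.05 s, during which the arm holds its last target. There are 200 camera calls.

### The job

One of the two carriages of the inspection station carries the toothed gear, the other a plain ring. With the fingertips, push the gear's carriage by its upright end plate until it is fully home in the bridge, then press that lane's start button all the way down and let it come up again. Do not touch or lift the gear or the ring, and leave the other carriage, the other button and everything else as they are.

Things in the scene. Friction and masses are not known exactly. Their poses are not given: they have to be found in the camera images.
- station: two-lane inspection station fixed to the table. Origin: on the table under the bridge's middle; x = way home for carriages, y left, z up. Deck x -245..75, y -140..140 mm, 20 high. Grey bridge x -62..62 mm across the deck, roof 85 mm high, opening from 20 to 63 mm high; two black reading heads 18 mm tall on the roof at x 12..58 mm. Lanes centred at y +85 (left) and -85 mm (right)
- gear: the toothed gear: steel spur gear with 18 coarse teeth, 69 mm outside diameter, 16 mm tall, 30 mm bore, 0.25 kg, lying loose in the tray of one of the two carriages (either one). Origin: centre of its underside
- blank: plain smooth steel ring without teeth, 51 mm outside diameter, 23 mm tall, lying loose in the tray of the other carriage. Origin: centre of its underside
- carriage_left (a joint): sliding of the left carriage along its lane, in m: 0 = fully home in the bridge (end stop), growing as it comes out towards the robot, up to 0.14. It rubs with about 3 N and stays where it is left
- left_push (a point): on the left carriage, moves with it: middle of the outer (robot-side) face of its upright steel end plate, 70 mm above the table. Plate 70 mm wide (y), 8 mm thick, from 28 to 88 mm above the table; when home the outer face is at the station's x = -99 mm, 37 mm before the bridge. Axes as the station's: push along +x to send it home
- left_seat (a point): on the left carriage, moves with it: middle of the floor of its tray, 34 mm above the table, 99 mm behind the outer face of the end plate. The tray is 100 x 74 mm inside with a rim 8 mm tall; the gear or ring lies in it up to 15 mm off its middle, towards or away from the end plate. When home, the tray's middle is under the middle of the bridge
- start_left (a joint): travel of the left lane's start button in m: 0 = up, 0.006 = fully down; pressed straight down, springs back up, about 5 N when fully down
- start_left_top (a point): centre of the top of the left lane's start button: round grey cap of 26 mm diameter on a dark steel collar of 42 mm, on the bridge's roof 32 mm towards the robot from the bridge's middle; the cap's top is 107 mm above the table, 10 mm above the collar
- carriage_right (a joint): sliding of the right carriage along its lane, in m: 0 = fully home in the bridge (end stop), growing as it comes out towards the robot, up to 0.14. It rubs with about 3 N and stays where it is left
- right_push (a point): on the right carriage, moves with it: middle of the outer (robot-side) face of its upright steel end plate, 70 mm above the table. Plate 70 mm wide (y), 8 mm thick, from 28 to 88 mm above the table; when home the outer face is at the station's x = -99 mm, 37 mm before the bridge. Axes as the station's: push along +x to send it home
- right_seat (a point): on the right carriage, moves with it: middle of the floor of its tray, 34 mm above the table, 99 mm behind the outer face of the end plate. The tray is 100 x 74 mm inside with a rim 8 mm tall; the gear or ring lies in it up to 15 mm off its middle, towards or away from the end plate. When home, the tray's middle is under the middle of the bridge
- start_right (a joint): travel of the right lane's start button in m: 0 = up, 0.006 = fully down; pressed straight down, springs back up, about 5 N when fully down
- start_right_top (a point): centre of the top of the right lane's start button: round grey cap of 26 mm diameter on a dark steel collar of 42 mm, on the bridge's roof 32 mm towards the robot from the bridge's middle; the cap's top is 107 mm above the table, 10 mm above the collar
- pin_gauge: plain steel pin gauge standing upright, 20 mm diameter, 42 mm tall, on the deck between the two carriages. To be left alone. Origin: centre of its underside
- stylus_jar: small clear jar with a black cap, 34 mm diameter, 55 mm tall, on the bridge's roof between the two buttons. To be left alone. Origin: centre of its underside
- caliper: digital caliper lying on the table, 200 mm long. To be left alone. Origin: centre of its underside
- mug: white mug, 80 mm diameter, 92 mm tall, on the table. To be left alone. Origin: centre of its underside
- gauge_block: steel gauge block, 35 x 12 x 50 mm, standing on the table. To be left alone. Origin: centre of its underside
- ring_gauge: dark steel ring gauge, 72 mm outside diameter, 20 mm tall, on the table. To be left alone. Origin: centre of its underside
- master_ball: steel master ball on a foot, 44 mm foot diameter, 75 mm tall, on the table. To be left alone. Origin: centre of its underside

How it is judged:
By the outcome, as a careful person would: the job done as asked, in the order asked, and still so for the second after the job is handed in, with the robot touching nothing.
It also fails if it takes over 43 s, if anything falls off the work surface, if the arm or the gripper's body presses on something with over 40 N, if the wrist force passes 120 N, or if a joint passes its speed limit or range.

## Working session

There is one attempt and no reset: what is moved stays moved. The work goes in short steps, Python scripts to look and compute and a shell command to move; the robot and the scene stay as the last step left them, time stands still between calls to the robot, and variables do not carry over. Pictures are saved under pics/ and viewed, about 8 in all and at most 12, crops included, and the job is handed in when it is done.

```bash
mkdir -p pics
python3 - <<'E'
from bench import r
import cv2,numpy as np
s=r.read_state();print(s['time'],s['ee_pos'],s['eef_rot'],s['ft_force'],s['width'],r.grip_depth)
for n in('top','side'):
    c=r.camera(n);cv2.imwrite(f'pics/{n}0.png',c['image'][:,:,::-1]);np.savez(f'pics/{n}0.npz',**c)
    print(n,-c['R'].T@c['t'],c['K'].tolist())
E
```

```text
0.0 [ 0.2516381  -0.57163858  0.19874646] [-0.14574984  0.69244156 -0.69146557  0.14545454] [-0.4480795  -0.13664448  0.07852757] 0.08737202003734154 0.0187
top [ 0.39399382 -0.01407264  1.24368612] [[438.77111206100443, 0.0, 280.8234728267634], [0.0, 438.77111206100443, 202.85019597815105], [0.0, 0.0, 1.0]]
side [0.427481   0.83055581 0.58438054] [[437.22285439530975, 0.0, 274.16636512015816], [0.0, 437.22285439530975, 203.80741582905083], [0.0, 0.0, 1.0]]
```

View pics/top0.png

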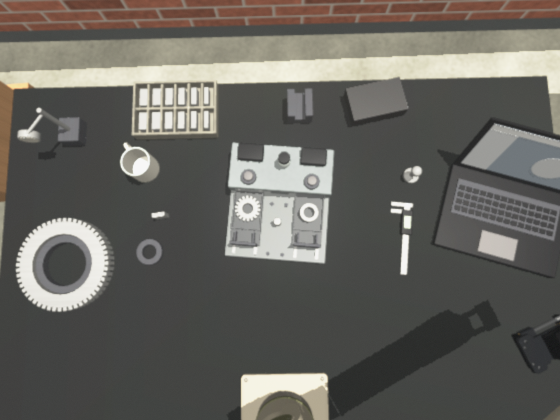

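View pics/side0.png

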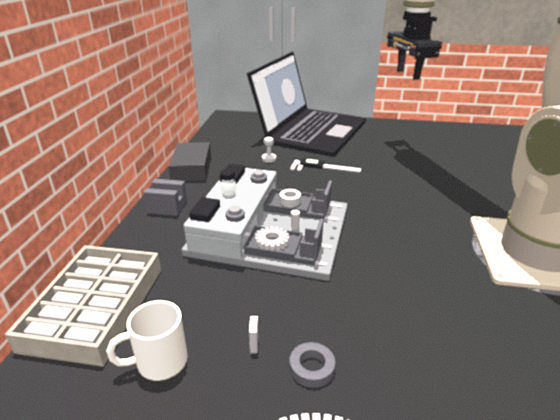

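The gear sits in the left lane (image-left of the top view, at about (247,208)), the ring in the right one (310,212). The buttons are at about (248,177) and (312,182). Next I locate the station precisely.

```bash
cat > h.py <<'E'
import numpy as np
def world(c,u,v,z=None):
    K,R,t=c['K'],c['R'],c['t']; d=np.linalg.inv(K)@[u,v,1]
    o=-R.T@t; w=R.T@d
    s=c['range_z'][int(round(v)),int(round(u))] if z is None else (z-o[2])/w[2]
    return o+s*w
def cloud(c):
    v,u=np.nonzero(c['range_z']>0); z=c['range_z'][v,u]
    d=np.linalg.inv(c['K'])@np.stack([u,v,np.ones(len(u))])
    return (c['R'].T@(d*z-c['t'][:,None])).T,u,v
E
python3 - <<'E'
from h import *;import cv2
c=dict(np.load('pics/top0.npz'))
P,u,v=cloud(c)
m=(u>215)&(u<350)&(v>130)&(v<275)
roof=m&(abs(P[:,2]-.085)<.006)
deck=m&(P[:,2]>.013)
for nm,k in(('roof',roof),('deck',deck)):
    q=P[k]; rect=cv2.minAreaRect((q[:,:2]*1000).astype(np.float32)); print(nm,k.sum(),rect,q[:,2].mean())
for n,p,z in(('L',(248,177),.107),('R',(312,182),.107)): print(n,world(c,*p),world(c,*p,z))
im=cv2.resize(c['image'][130:275,215:350,::-1],None,fx=4,fy=4,interpolation=cv2.INTER_CUBIC);cv2.imwrite('pics/crop.png',im)
E
```

```text
roof 3339 ((591.3922119140625, 4.908233642578125), (279.75372314453125, 276.7702331542969), 84.65904235839844) 0.08467051373429635
deck 11455 ((602.6024780273438, 32.156646728515625), (336.1698303222656, 355.62445068359375), 84.43231964111328) 0.054987751889079436
L [0.63800569 0.08429556 0.10253888] [0.63705177 0.083911   0.107     ]
R [ 0.62011438 -0.08493385  0.10626336] [ 0.61996794 -0.08488796  0.107     ]
```

View pics/crop.png

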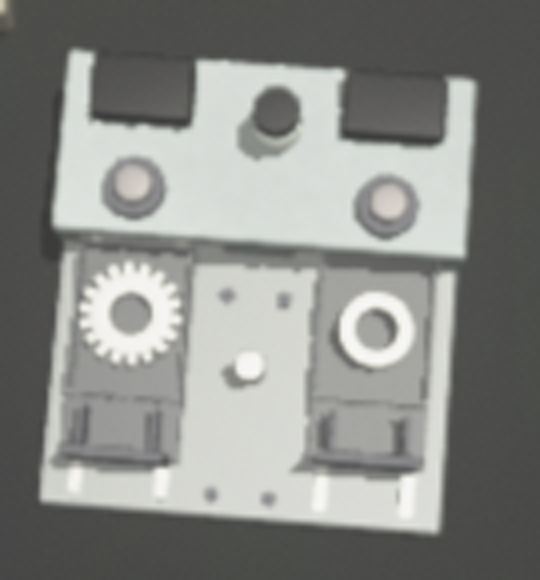

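Run:
```python
from h import *
from scipy.spatial.transform import Rotation as Rn
c=dict(np.load('pics/top0.npz'))
f=lambda x,y,z:world(c,215+(x+.5)/4-.5,130+(y+.5)/4-.5,z)[:2]
A=[(134,183,.107,-.032,.085),(388,203,.107,-.032,-.085),(70,50,.085,.062,.14),(476,80,.085,.062,-.14),(465,258,.085,-.062,-.14),(53,230,.085,-.062,.14),(40,500,.02,-.245,.14),(440,532,.02,-.245,-.14)]
W=np.array([f(*a[:3]) for a in A]);S=np.array([a[3:] for a in A])
Wc,Sc=W-W.mean(0),S-S.mean(0)
th=np.arctan2((Sc[:,0]*Wc[:,1]-Sc[:,1]*Wc[:,0]).sum(),(Sc*Wc).sum())
R=np.array([[np.cos(th),-np.sin(th)],[np.sin(th),np.cos(th)]]);o=W.mean(0)-R@S.mean(0)
print('yaw',np.degrees(th),'o',o);print(((W-(S@R.T+o))*1000).round(1))
np.savez('st.npz',R=R,o=o,th=th)
P,u,v=cloud(c);q=(P[:,:2]-o)@R
for y in(.085,-.085):
    k=(abs(q[:,1]-y)<.03)&(q[:,0]<-.09)&(q[:,0]>-.26)&(P[:,2]>.078)&(P[:,2]<.096)
    print('plate',y,k.sum(),np.percentile(q[k,0],[2,50,98]),np.percentile(q[k,1],[0,100]),P[k,2].mean())
print('btnL',R@[-.032,.085]+o)
s=np.array([-.14574984,.69244156,-.69146557,.14545454]);M=Rn.from_quat(s).as_matrix();print(M.round(3))
for x in (60,172): print((f(x,460,.088)-o)@R)
```

```text
yaw -5.511774090914395 o [ 0.66527571 -0.00359588]
[[-0.2 -0.5]
 [-0.9  1.1]
 [-0.5 -1.3]
 [-0.9  1.4]
 [ 0.1  1.3]
 [-1.9 -1.5]
 [ 2.3 -1.3]
 [ 2.   0.9]]
plate 0.085 71 [-0.21284393 -0.20912423 -0.20509386] [0.05505641 0.11310118] 0.08664921189697232
plate -0.085 73 [-0.20386881 -0.20038444 -0.19602018] [-0.1133283  -0.05511616] 0.0864356689090125
btnL [0.64158794 0.08408473]
[[-0.915 -0.001  0.403]
 [-0.403  0.001 -0.915]
 [ 0.    -1.    -0.001]]
[-0.21704932  0.11856627]
[-0.21138921  0.04506986]
```

The station fit is good to about 2 mm, with a yaw of -5.5°. The left plate's outer face is at station x ≈ -213 mm, so the carriage is about 114 mm out. I move at height with the fingers shut, then align the tool's x with the lane.

```bash
python3 -m jog '[[-0.029,0,-0.017,0,0,0],[-0.029,0,-0.017,0,0,0],[-0.029,0,-0.017,0,0,0],[-0.029,0,-0.017,0,0,0],[-0.029,0,-0.017,0,0,0],[-0.029,0,-0.017,0,0,0],[-0.029,0,-0.017,0,0,0],[-0.029,0,-0.017,0,0,0],[-0.029,0,-0.017,0,0,0],[-0.029,0,-0.017,0,0,0]]' -1 30
python3 -m jog '[[0,0,0,0,5.9,0],[0,0,0,0,5.9,0],[0,0,0,0,5.9,0],[0,0,0,0,5.9,0],[0,0,0,0,5.9,0]]'
cat > go.py <<'E'
import sys,numpy as np
from bench import r
from scipy.spatial.transform import Rotation as Rn
d=np.load('st.npz');R,o=d['R'],d['o'];s=r.read_state()
M=Rn.from_quat(s['eef_rot']).as_matrix();p=np.array(s['ee_pos'])
print('t',s['time'],'station',((p[:2]-o)@R).round(4),'z',p[2].round(4),'F',np.round(s['ft_force'],1),'w',round(s['width'],4))
R3=np.eye(3);R3[:2,:2]=R
print('tool in station\n',(R3.T@M).round(3))
T=np.array(eval(sys.argv[1]));W=np.r_[R@T[:2]+o,T[2]];print('to go (tool)',(M.T@(W-p)).round(4))
E
python3 go.py '(-.25,.085,.2)'
```

```text
time: 0.93
ee_pos: [0.4484, -0.2941, 0.1935]
eef_rot: [-0.143, 0.695, -0.691, 0.137]
ft_force: [1.2, -0.4, -0.4]
width: 0.0282
time: 1.35
ee_pos: [0.4539, -0.2825, 0.1919]
eef_rot: [0.038, 0.708, -0.703, -0.045]
ft_force: [0.5, 0.1, -0.2]
width: 0.0017
t 1.35 station [-0.1836 -0.2979] z 0.1919 F [ 0.5  0.1 -0.2] w 0.0017
tool in station
 [[-1.    -0.011 -0.022]
 [ 0.022  0.007 -1.   ]
 [ 0.011 -1.    -0.007]]
to go (tool) [ 0.0748 -0.0047 -0.3814]
```

```bash
python3 -m jog '[[0.007,0,-0.035,0,-1.3,0],[0.007,0,-0.035,0,0,0],[0.007,0,-0.035,0,0,0],[0.007,0,-0.035,0,0,0],[0.007,0,-0.035,0,0,0],[0.007,0,-0.035,0,0,0],[0.007,0,-0.035,0,0,0],[0.007,0,-0.035,0,0,0],[0.007,0,-0.035,0,0,0],[0.007,0,-0.035,0,0,0],[0.005,0,-0.03,0,0,0],[0,0,0,0,0,0]]'
python3 go.py '(-.25,.085,.06)'
```

```text
time: 2.35
ee_pos: [0.4134, 0.1186, 0.1917]
eef_rot: [0.033, 0.708, -0.704, -0.044]
ft_force: [0.5, 0.9, -0.4]
width: 0.0002
t 2.35 station [-0.2625  0.0974] z 0.1917 F [ 0.5  0.9 -0.4] w 0.0002
tool in station
 [[-1.    -0.015 -0.012]
 [ 0.012  0.005 -1.   ]
 [ 0.015 -1.    -0.005]]
to go (tool) [-0.0146  0.1314  0.0129]
```

```bash
python3 -m jog '[[-0.012,0.0,0.010,0,-0.6,0.8],[0,0.025,0,0,0,0],[0,0.025,0,0,0,0],[0,0.025,0,0,0,0],[0,0.025,0,0,0,0],[0,0.02,0,0,0,0],[0,0,0,0,0,0]]'
python3 go.py '(-.1085,.085,.06)'
python3 - <<'E'
from bench import r;import cv2,numpy as np
a=r.camera('side')['image'];b=r.camera('top')['image']
f=lambda i:cv2.resize(i[:,:,::-1],None,fx=3,fy=3,interpolation=cv2.INTER_CUBIC)
cv2.imwrite('pics/p1.png',np.hstack([f(a[130:280,180:310+50]),f(b[130:280,210:290])]))
E
```

```text
time: 2.93
ee_pos: [0.4245, 0.1096, 0.0675]
eef_rot: [0.033, 0.708, -0.705, -0.031]
ft_force: [-1.3, -0.3, -0.7]
width: 0.0009
t 2.9333 station [-0.2505  0.0896] z 0.0675 F [-1.3 -0.3 -0.7] w 0.0009
tool in station
 [[-1.     0.003  0.006]
 [-0.006  0.005 -1.   ]
 [-0.003 -1.    -0.005]]
to go (tool) [-0.142   0.0078  0.0055]
```

View pics/p1.png

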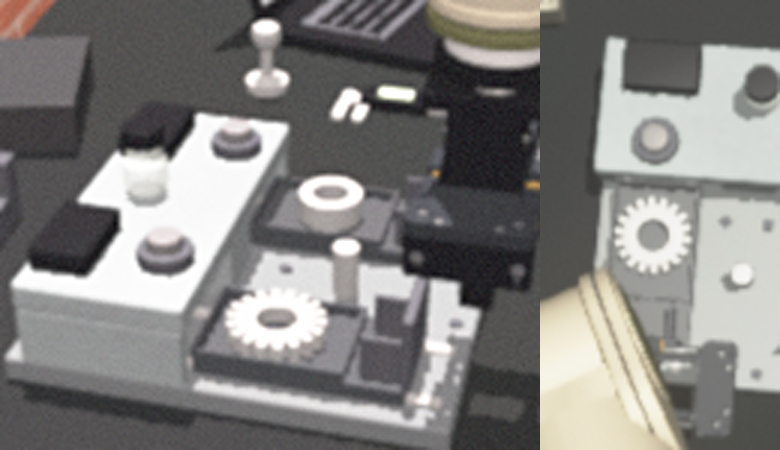

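Run:
```python
from bench import r;import cv2,numpy as np
c=r.camera('side');im=c['image'][:,:,::-1].copy();p=np.array(r.read_state()['ee_pos'])
d=np.load('st.npz')
def pj(X):
    q=c['K']@(c['R']@X+c['t']);return q[0]/q[2],q[1]/q[2]
pl=np.r_[d['R']@[-.213,.085]+d['o'],.07]
print('tcp',pj(p),'plate',pj(pl))
cv2.imwrite('pics/p2.png',cv2.resize(im[60:260,220:460],None,fx=3,fy=3,interpolation=cv2.INTER_CUBIC))
```

```text
tcp (np.float64(336.0195049242405), np.float64(237.42866106440158)) plate (np.float64(319.2723617005725), np.float64(233.97581233525116))
```

View pics/p2.png

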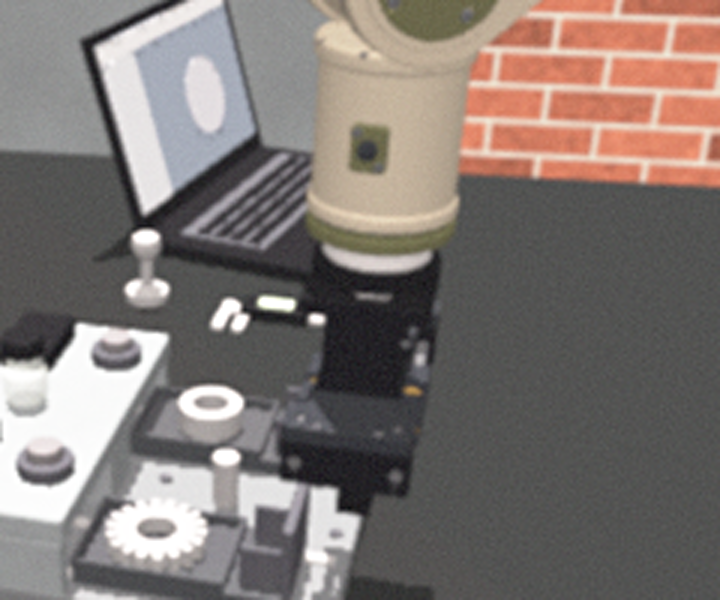

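The picture agrees with the projection: the plate's outer face is at about (298,520) in the crop and the fingers at about (355,500) behind it. I lower 8 mm and push at a moderate pace.

```bash
python3 -m jog '[[0,0.008,0.005,0,0.3,0],[-0.01,0,0,0,0,0],[-0.01,0,0,0,0,0],[-0.008,0,0,0,0,0],[-0.008,0,0,0,0,0],[-0.008,0,0,0,0,0],[-0.008,0,0,0,0,0],[-0.008,0,0,0,0,0],[-0.008,0,0,0,0,0],[-0.008,0,0,0,0,0],[-0.008,0,0,0,0,0],[-0.008,0,0,0,0,0]]'
python3 go.py '(-.1085,.085,.06)'
```

```text
time: 4.08
ee_pos: [0.5323, 0.0948, 0.0695]
eef_rot: [0.041, 0.708, -0.704, -0.028]
ft_force: [-0.2, -0.7, 0.8]
width: 0.0005
t 4.0833 station [-0.1418  0.0852] z 0.0695 F [-0.2 -0.7  0.8] w 0.0005
tool in station
 [[-1.     0.017 -0.002]
 [ 0.002  0.007 -1.   ]
 [-0.017 -1.    -0.007]]
to go (tool) [-0.0331  0.0101  0.0002]
```

```bash
python3 -m jog '[[-0.006,0.006,0,0,0,-0.8],[-0.006,0,0,0,0,0],[-0.006,0,0,0,0,0],[-0.006,0,0,0,0,0]]'
python3 go.py '(-.1085,.085,.06)'
python3 - <<'E'
from bench import r;import cv2,numpy as np
f=lambda i:cv2.resize(i[:,:,::-1],None,fx=3,fy=3,interpolation=cv2.INTER_CUBIC)
cv2.imwrite('pics/p3.png',f(r.camera('side')['image'][110:280,180:380]))
E
```

```text
time: 4.42
ee_pos: [0.5596, 0.0923, 0.0636]
eef_rot: [0.036, 0.709, -0.704, -0.033]
ft_force: [-0.6, -0.3, -0.5]
width: 0.0005
t 4.4167 station [-0.1144  0.0853] z 0.0636 F [-0.6 -0.3 -0.5] w 0.0005
tool in station
 [[-1.     0.003 -0.002]
 [ 0.002  0.007 -1.   ]
 [-0.003 -1.    -0.007]]
to go (tool) [-0.0059  0.0036  0.0003]
```

View pics/p3.png

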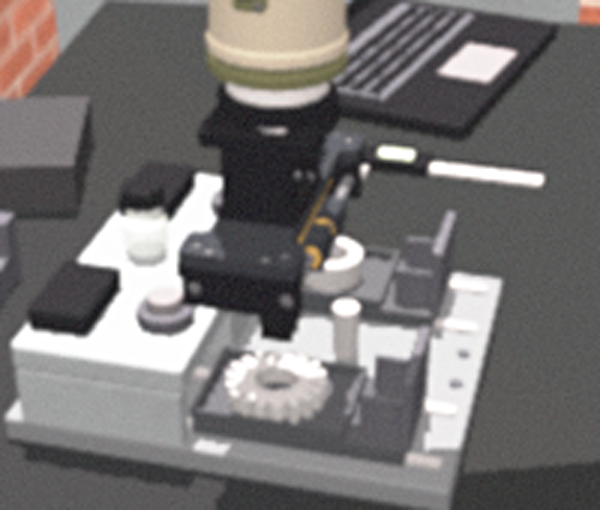

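Unexpected: the plate is still at about (425,370) in this crop and the fingers are at about (280,325), past it, so they went over or beside it without contact. I compare the depth images with the reported pose before moving.

Run:
```python
from bench import r;from h import *
d=np.load('st.npz');R,o=d['R'],d['o'];p=np.array(r.read_state()['ee_pos'])
c=r.camera('side');q=c['K']@(c['R']@p+c['t']);print('tcp px',q[:2]/q[2])
P,u,v=cloud(c);S=np.c_[(P[:,:2]-o)@R,P[:,2]]
for (x,y) in((280,325),(280,300),(425,370),(280,380),(165,300),(345,330),(240,290)):
    U,V=180+x//3,110+y//3;k=(abs(u-U)<1)&(abs(v-V)<1);print((x,y),np.median(S[k],0).round(4))
k=(u>262)&(u<285)&(v>205)&(v<226)
for V in range(205,228,2):
    kk=(v==V)&(u>266)&(u<281);print(V,np.median(S[kk],0).round(3),S[kk].min(0).round(3),S[kk].max(0).round(3))
t=r.camera('top');np.savez('pics/top1.npz',**t)
P,u,v=cloud(t);S=np.c_[(P[:,:2]-o)@R,P[:,2]]
for y in(.085,-.085):
    k=(abs(S[:,1]-y)<.03)&(S[:,0]<-.09)&(S[:,0]>-.26)&(S[:,2]>.078)&(S[:,2]<.096);print(y,k.sum(),S[k].mean(0) if k.any() else '')
```

```text
tcp px [271.86312586 229.49350211]
(280, 325) [-0.1181  0.0926  0.098 ]
(280, 300) [-0.1397  0.1696  0.1675]
(425, 370) [-0.2154  0.078   0.0681]
(280, 380) [-0.111   0.0683  0.035 ]
(165, 300) [-0.0378  0.0948  0.1058]
(345, 330) [-0.1461  0.01    0.0448]
(240, 290) [-0.1155  0.1698  0.1722]
205 [-0.143  0.176  0.182] [-0.152  0.166  0.178] [-0.13   0.178  0.184]
207 [-0.141  0.171  0.174] [-0.151  0.165  0.172] [-0.129  0.173  0.177]
209 [-0.141  0.171  0.17 ] [-0.151  0.165  0.168] [-0.129  0.173  0.173]
211 [-0.141  0.171  0.166] [-0.152  0.166  0.162] [-0.129  0.172  0.168]
213 [-0.141  0.171  0.162] [-0.151  0.164  0.159] [-0.128  0.172  0.164]
215 [-0.139  0.17   0.157] [-0.151 -0.04   0.019] [-0.099  0.172  0.159]
217 [-0.115  0.093  0.1  ] [-0.125 -0.033  0.018] [-0.099  0.094  0.103]
219 [-0.115  0.092  0.095] [-0.125 -0.024  0.018] [-0.1    0.095  0.097]
221 [-0.113  0.093  0.09 ] [-0.125 -0.017  0.017] [-0.1    0.095  0.093]
223 [-0.096 -0.001  0.019] [-0.124 -0.008  0.018] [-0.078  0.094  0.087]
225 [-0.095  0.003  0.018] [-0.11  -0.001  0.017] [-0.08   0.011  0.021]
227 [-0.104  0.049  0.044] [-0.118  0.009  0.018] [-0.093  0.06   0.05 ]
0.085 0 
-0.085 71 [-0.20020178 -0.08460656  0.08727868]
```

The reported pose doesn't match the scene. The real fingertips end at z ≈ 0.088 while 0.064 is reported, so with the fingers shut they sit about 24 mm higher than reported, and they passed just over the plate (88 mm). Nothing was touched: the gear's top is at 50 mm and the carriage hasn't moved. I go up, back out, and come down using the measured offset.

```bash
python3 -m jog '[[0,-0.02,0,0,0,0],[0,-0.015,0,0,0,0],[0.02,0,0,0,0,0],[0.02,0,0,0,0,0],[0.02,0,0,0,0,0],[0.02,0,0,0,0,0],[0.02,0,0,0,0,0],[0.02,0,0,0,0,0],[0.016,0,0,0,0,0],[0,0,0,0,0,0]]'
python3 go.py '(-.25,.085,.034)'
```

```text
time: 5.4
ee_pos: [0.4147, 0.1065, 0.0999]
eef_rot: [0.036, 0.708, -0.705, -0.032]
ft_force: [0.2, 0.1, 0.1]
width: 0.0007
t 5.4 station [-0.26    0.0855] z 0.0999 F [0.2 0.1 0.1] w 0.0007
tool in station
 [[-1.     0.005 -0.   ]
 [ 0.     0.005 -1.   ]
 [-0.005 -1.    -0.005]]
to go (tool) [-0.0096  0.0659  0.0009]
```

```bash
python3 -m jog '[[-0.005,0.02,0,0,0,0],[0,0.02,0,0,0,0],[0,0.02,0,0,0,0],[0,0.004,0,0,0,0],[0,0,0,0,0,0]]'
python3 go.py '(-.25,.085,.034)'
cat > look.py <<'E'
from bench import r;from h import *
import cv2,sys
d=np.load('st.npz');R,o=d['R'],d['o'];p=np.array(r.read_state()['ee_pos']);ps=(p[:2]-o)@R
c=r.camera('side');P,u,v=cloud(c);S=np.c_[(P[:,:2]-o)@R,P[:,2]]
k=(abs(S[:,0]-ps[0])<.011)&(abs(S[:,1]-ps[1]-.01)<.015)&(S[:,2]>.024)&(S[:,2]<p[2]+.07)
print('tip z',np.percentile(S[k,2],[0,3]),'x',np.percentile(S[k,0],[2,98]),'y',np.percentile(S[k,1],[50,98]),'reported',ps,p[2])
k=(S[:,2]>.065)&(S[:,2]<.088)&(S[:,0]>-.225)&(S[:,0]<-.07)&(abs(S[:,1]-.085)<.042)
print('plate x',np.percentile(S[k,0],[2,50,98]) if k.any() else None,k.sum())
cv2.imwrite(sys.argv[1],cv2.resize(c['image'][110:280,180:380,::-1],None,fx=3,fy=3,interpolation=cv2.INTER_CUBIC))
E
python3 look.py pics/p4.png
```

```text
time: 5.82
ee_pos: [0.422, 0.1061, 0.0365]
eef_rot: [0.038, 0.707, -0.706, -0.029]
ft_force: [-0.1, 0.3, 0.1]
width: 0.0007
t 5.8167 station [-0.2527  0.0858] z 0.0365 F [-0.1  0.3  0.1] w 0.0007
tool in station
 [[-1.     0.014  0.001]
 [-0.001  0.003 -1.   ]
 [-0.014 -1.    -0.003]]
to go (tool) [-0.0027  0.0025  0.0008]
tip z [0.05892325 0.05978999] x [-0.26272265 -0.24431033] y [0.09454964 0.0969961 ] reported [-0.25269692  0.08577185] 0.03647619157885576
plate x [-0.21540764 -0.21222925 -0.20759417] 61
```

View pics/p4.png

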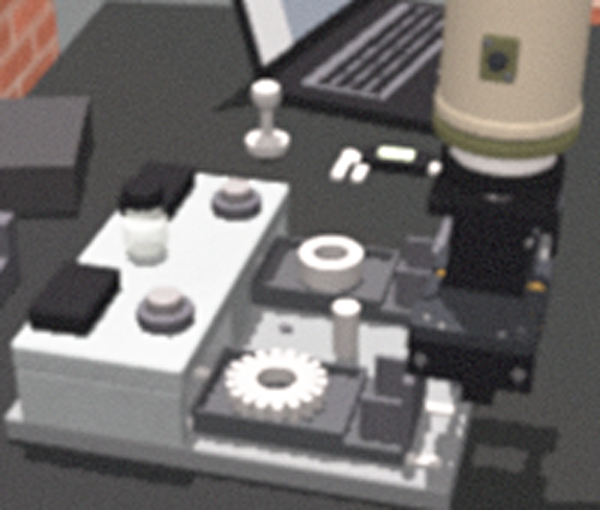

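The tip is really at z ≈ 0.059, an offset of +22.5 mm, and visibly beside the plate at about (480,395) in the crop. The gear at (277,380) is undisturbed. I push now.

```bash
python3 -m jog '[[-0.01,0.004,0,0,0,-0.7],[-0.01,0.001,0,0,0,0],[-0.008,0.0005,0,0,0,0],[-0.008,0.0005,0,0,0,0],[-0.008,0.0005,0,0,0,0],[-0.008,0.0005,0,0,0,0]]'
python3 go.py '(-.1085,.085,.034)'; python3 look.py pics/p5.png
```

```text
time: 6.37
ee_pos: [0.4771, 0.1011, 0.0338]
eef_rot: [0.034, 0.707, -0.706, -0.033]
ft_force: [-3.8, -0.6, 3.3]
width: 0.0004
t 6.3667 station [-0.1974  0.0861] z 0.0338 F [-3.8 -0.6  3.3] w 0.0004
tool in station
 [[-1.     0.003  0.002]
 [-0.002  0.001 -1.   ]
 [-0.003 -1.    -0.001]]
to go (tool) [-0.0889  0.0001  0.0013]
tip z [0.02897412 0.03317104] x [-0.20810533 -0.18705673] y [0.09553081 0.10998216] reported [-0.19740405  0.08612647] 0.03384303197774145
plate x [-0.20816043 -0.18695642 -0.18015369] 73
```

In contact at -3.8 N, and the plate moves with the fingers.

```bash
python3 -m jog '[[-0.007,0,0,0,0,0],[-0.008,0,0,0,0,0],[-0.008,0,0,0,0,0],[-0.008,0,0,0,0,0],[-0.008,0,0,0,0,0],[-0.008,0,0,0,0,0],[-0.008,0,0,0,0,0],[-0.008,0,0,0,0,0],[-0.007,0,0,0,0,0],[-0.006,0,0,0,0,0]]'
python3 go.py '(-.1085,.085,.034)'
```

```text
time: 7.25
ee_pos: [0.5603, 0.093, 0.0337]
eef_rot: [0.034, 0.707, -0.706, -0.033]
ft_force: [-2.9, -0.7, 2.7]
width: 0.0002
t 7.25 station [-0.1137  0.0861] z 0.0337 F [-2.9 -0.7  2.7] w 0.0002
tool in station
 [[-1.     0.001  0.001]
 [-0.001  0.001 -1.   ]
 [-0.001 -1.    -0.001]]
to go (tool) [-0.0052 -0.0003  0.0011]
```

```bash
python3 -m jog '[[-0.003,0,0,0,0,0],[-0.003,0,0,0,0,0]]'; python3 -m jog '[[-0.002,0,0,0,0,0],[-0.002,0,0,0,0,0]]'; python3 -m jog '[[-0.003,0,0,0,0,0],[-0.003,0,0,0,0,0]]'
python3 go.py '(-.1085,.085,.034)'
```

```text
time: 7.42
ee_pos: [0.5638, 0.0928, 0.0331]
eef_rot: [0.031, 0.706, -0.706, -0.036]
ft_force: [-34.3, -0.2, 22.6]
width: 0.0002
time: 7.58
ee_pos: [0.5631, 0.093, 0.0323]
eef_rot: [-0.027, -0.706, 0.707, 0.039]
ft_force: [-14.1, -0.8, 8.2]
width: 0.0004
time: 7.75
ee_pos: [0.5625, 0.0931, 0.0314]
eef_rot: [-0.022, -0.705, 0.708, 0.043]
ft_force: [-20.6, -0.8, 14.1]
width: 0.0005
t 7.75 station [-0.1116  0.0864] z 0.0314 F [-20.6  -0.8  14.1] w 0.0005
tool in station
 [[-1.    -0.03   0.005]
 [-0.005 -0.007 -1.   ]
 [ 0.03  -1.     0.006]]
to go (tool) [-0.003  -0.0027  0.0014]
```

The end stop shows as a jump to 34 N at tip x ≈ -110 mm, where about -109 was expected. I back off and check.

```bash
python3 -m jog '[[0.006,0,0,0,0,0],[0.02,0,0,0,0,1.2],[0.02,0,0,0,0,0.6],[0,-0.03,0,0,0,0],[0,-0.035,0,0,0,0],[0,-0.035,0,0,0,0],[0,-0.035,0,0,0,0],[0,0,0,0,0,0]]'
python3 go.py '(-.032,.085,.1)'; python3 look.py pics/p6.png
```

```text
time: 8.42
ee_pos: [0.5147, 0.0985, 0.1709]
eef_rot: [-0.033, -0.704, 0.709, 0.03]
ft_force: [1.5, -0.1, 0.4]
width: 0.0008
t 8.4167 station [-0.1596  0.0871] z 0.1709 F [ 1.5 -0.1  0.4] w 0.0008
tool in station
 [[-1.     0.005  0.007]
 [-0.007 -0.006 -1.   ]
 [-0.005 -1.     0.006]]
to go (tool) [-0.1273  0.0716  0.0026]
tip z [0.19283187 0.19407144] x [-0.17047091 -0.15105086] y [0.09608534 0.10010169] reported [-0.15964148  0.08713329] 0.17089900821268622
plate x [-0.10069403 -0.09938732 -0.09311119] 180
```

View pics/p6.png

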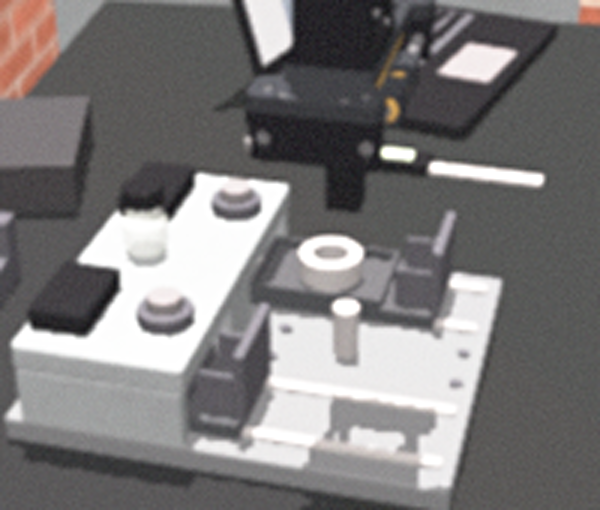

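The plate is home (face at station x ≈ -100 mm, in front of the bridge at about (235,370)), and the other lane is unchanged. Next I go over the left button.

```bash
python3 -m jog '[[-0.025,0,0.001,0,0,0],[-0.025,0,0.001,0,0.3,0],[-0.025,0,0,0,0,0],[-0.025,0,0,0,0,0],[-0.022,0,0,0,0,0],[0,0.03,0,0,0,0],[0,0.02,0,0,0,0],[0,0,0,0,0,0]]'
python3 go.py '(-.032,.085,.0847)'; python3 look.py pics/p7.png
```

```text
time: 9.13
ee_pos: [0.6441, 0.0816, 0.1113]
eef_rot: [-0.038, -0.703, 0.71, 0.031]
ft_force: [-0.2, -0.8, -0.8]
width: 0.0004
t 9.1333 station [-0.0292  0.0828] z 0.1113 F [-0.2 -0.8 -0.8] w 0.0004
tool in station
 [[-1.     0.01  -0.001]
 [ 0.    -0.009 -1.   ]
 [-0.01  -1.     0.009]]
to go (tool) [ 0.003   0.0266 -0.0025]
tip z [0.08250184 0.08385922] x [-0.03984282 -0.01898462] y [0.09292872 0.1066565 ] reported [-0.02924562  0.082761  ] 0.1113037654703039
plate x [-0.10077028 -0.09938492 -0.09310808] 177
```

View pics/p7.png

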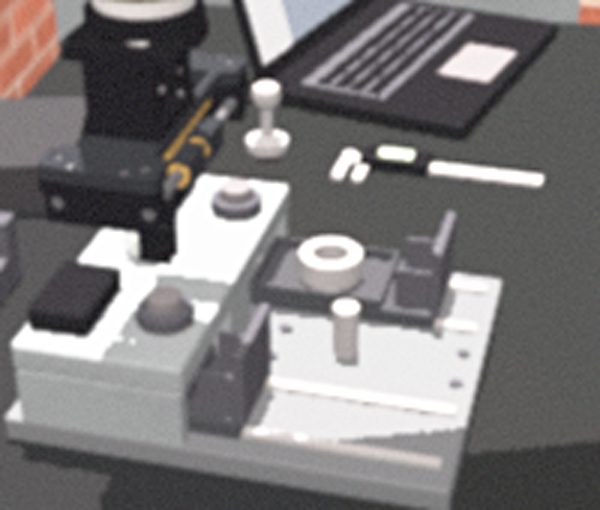

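```bash
python3 -m jog '[[0.003,0.01,-0.0025,0,0,-0.4],[0,0.008,0,0,0,0],[0,0.003,0,0,0,0],[0,0,0,0,0,0]]'
python3 go.py '(-.032,.085,.0847)'
```

```text
time: 9.52
ee_pos: [0.6418, 0.0853, 0.092]
eef_rot: [-0.036, -0.703, 0.709, 0.032]
ft_force: [0.3, 0.0, -0.2]
width: 0.0002
t 9.5167 station [-0.0319  0.0862] z 0.092 F [ 0.3  0.  -0.2] w 0.0002
tool in station
 [[-1.     0.006  0.   ]
 [-0.    -0.009 -1.   ]
 [-0.006 -1.     0.009]]
to go (tool) [0.0001 0.0073 0.0012]
```

```bash
python3 -m jog '[[0,0.004,0,0,0,0],[0,0.003,0,0,0,0]]';python3 -m jog '[[0,0.003,0,0,0,0],[0,0.002,0,0,0,0]]';python3 -m jog '[[0,0.002,0,0,0,0]]'
```

```text
time: 9.68
ee_pos: [0.6425, 0.0855, 0.0862]
eef_rot: [-0.037, -0.703, 0.709, 0.031]
ft_force: [0.0, 0.4, -0.2]
width: 0.0005
time: 9.85
ee_pos: [0.6429, 0.0856, 0.0817]
eef_rot: [-0.037, -0.703, 0.709, 0.031]
ft_force: [-0.7, 0.1, 3.0]
width: 0.0001
time: 9.93
ee_pos: [0.6429, 0.0856, 0.0799]
eef_rot: [-0.037, -0.703, 0.709, 0.031]
ft_force: [-2.5, -0.5, 3.7]
width: 0.0003
```

```bash
python3 -m jog '[[0,0.0015,0,0,0,0]]';python3 -m jog '[[0,0.0015,0,0,0,0]]';python3 -m jog '[[0,0.0015,0,0,0,0]]'
```

```text
time: 10.02
ee_pos: [0.6429, 0.0856, 0.0786]
eef_rot: [-0.037, -0.703, 0.709, 0.03]
ft_force: [-2.9, 0.2, 4.7]
width: 0.0
time: 10.1
ee_pos: [0.643, 0.0856, 0.0782]
eef_rot: [-0.037, -0.703, 0.71, 0.03]
ft_force: [-9.8, -1.4, 20.0]
width: -0.0001
time: 10.18
ee_pos: [0.643, 0.0856, 0.0783]
eef_rot: [-0.037, -0.703, 0.71, 0.03]
ft_force: [-9.2, -2.5, 17.1]
width: 0.0005
```

The button bottomed out: the force jumped from 4.7 to 20 N and z stopped changing. I lift off, clear the station and do the last check.

```bash
python3 -m jog '[[0,-0.005,0,0,0,0],[0,-0.01,0,0,0,0],[0,-0.025,0,0,0,0],[0,-0.035,0,0,0,0],[0,-0.03,0,0,0,0],[0.035,0,0,0,0,0],[0.035,0,0,0,0,0],[0.035,0,0,0,0,0],[0.035,0,0,0,0,0],[0.035,0,0,0,0,0],[0,0,0,0,0,0],[0,0,0,0,0,0]]'
python3 look.py pics/p8.png
python3 - <<'E'
from bench import r;from h import *
d=np.load('st.npz');R,o=d['R'],d['o']
for n in('side','top'):
  for nm,c in(('before',dict(np.load(f'pics/{n}0.npz'))),('now',r.camera(n))):
    P,u,v=cloud(c);S=np.c_[(P[:,:2]-o)@R,P[:,2]]
    for y in(.085,-.085):
        k=(np.hypot(S[:,0]+.032,S[:,1]-y)<.008)&(S[:,2]>.09)&(S[:,2]<.13)
        print(n,nm,'button',y,np.median(S[k,2]).round(4) if k.any() else None,k.sum())
E
```

```text
time: 11.18
ee_pos: [0.4635, 0.1044, 0.1892]
eef_rot: [-0.041, -0.703, 0.71, 0.028]
ft_force: [-0.1, -0.5, -0.1]
width: 0.0003
tip z [0.21056781 0.21240886] x [-0.22200226 -0.20191457] y [0.09727556 0.1004804 ] reported [-0.21125589  0.08810894] 0.1891631554486816
plate x [-0.10074382 -0.09941349 -0.09284646] 177
side before button 0.085 0.1057 24
side before button -0.085 0.1055 18
side now button 0.085 0.1057 23
side now button -0.085 0.1061 15
top before button 0.085 0.1073 29
top before button -0.085 0.1067 29
top now button 0.085 0.1064 26
top now button -0.085 0.1068 26
```

View pics/p8.png

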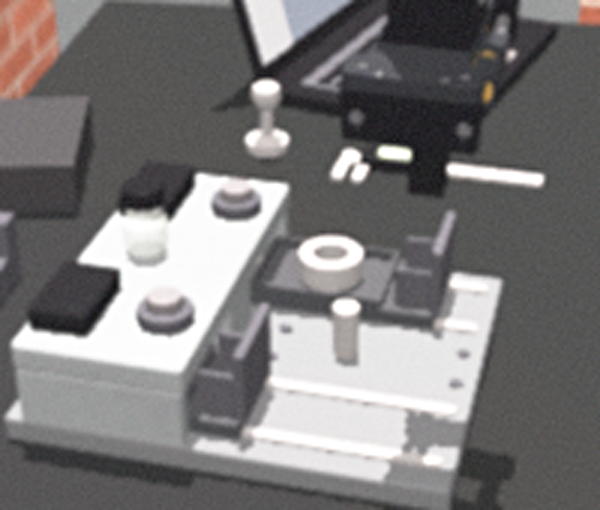

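The left plate is home at about (235,370), and both buttons are up. The ring, pin gauge and jar are where they were, and the arm is clear.

```bash
python3 -c "
from bench import r
print(r.close_job())"
```

```text
the job is handed in; nothing more can be done
None
```

The gear was in the left lane. I pushed the left carriage home by its end plate, pressed the left start button all the way down and let it come up again, then handed the job in at about 11.5 s of robot time.

**Last checks**
- **Carriage:** pushing force jumped from 3 N to 34 N at the end stop. Afterwards the plate's outer face measured at station x ≈ -100 mm, against -99 mm when home.
- **Button:** it took 4.7 N just before the bottom, then 20 N with no further travel. It came back up to about 106 mm, the same as before within about 1 mm of noise.
- **Everything else:** in the last picture the right carriage with its ring, the right button, the pin gauge and the jar look unmoved, and the arm was clear. I did not compare the table items' positions before and after. The gear is now under the bridge and can't be seen.

**What disagreed:** with the fingers shut, the real fingertips sit about 22 mm higher than the reported tool position. Because of this my first push passed just over the plate and above the gear. I saw no sign of contact: the plate had not moved and the force readings stayed near zero. I measured the offset from the camera depth, backed out and repeated the push lower.

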